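# Closing time: stand the desk stamps in their dust trays

### The arm

A 6-joint arm with a two-finger parallel gripper is mounted at the origin on the work surface. World frame = base frame: x ahead of the robot, y to its left, z up, the work surface at z = 0. Lengths are in m, angles in rad, forces in N, time in s.
With the tool pointing down it reaches from about 0.35 to 0.875 m from the base axis. Payload 4.2 kg.
Tool frame: the origin (TCP) lies midway between the tips of the shut fingers; the grasp point (between the pads) lies 19 mm behind it; z points along the fingers, y is the direction in which the jaws open and shut (so a half turn about z gives the same grasp; the last joint's range is limited). The gripper opens to 85 mm and grips with 20 to 120 N. Pads are 22 mm wide; open, the fingers measure 114 mm over their backs; the gripper's body (76 mm by 85 mm) begins 54 mm behind the grasp point. The pads swing forward as they close: fully open they stand 13 mm farther back than shut.
Start: joints at [-0.93, 0.385, 0.008, 0, -1.194, -0.259], TCP at [0.233, -0.58, 0.231] pointing down, gripper open.
Joint ranges: [-3.14, 3.14], [-1.21, 2.06], [-1.07, 1.41], [-3.16, 2.05], [-2.99, -0.16], [-3.1, 3.1]. Speed limits (rad/s): [2.79, 2.79, 3.14, 3.14, 3.14, 3.14].

### API

Orientations are given as a 3x3 rotation matrix whose columns are the frame's x, y, z axes.
In Python, from workcell import robot, jaws, camera, job gives the robot as it stands. Calls block until the motion is done:
- robot.reach(position, orientation): joint-space move of the TCP to a pose.
- robot.move_l(position, rate=0.15, ori=None): straight line of the TCP; ori=None keeps the orientation; rate is the mean speed in m/s.
- robot.goto_joints(angles): joint-space move.
- jaws.move_gripper(opening, strength=None): opening from 0.0 (shut) to 1.0 (fully open); strength is the grip in N (None keeps the last); returns when the fingers have stopped.
- robot.pause(seconds).
- robot.solve_ik(position, orientation): joint angles nearest the present ones, or None.
- robot.get_obs(): the state.
- camera(name): name is "side" or "top"; returns a dict with "frame" (384x512x3 uint8, blue, green, red), "fovy" (degrees; the focal length in pixels is half the picture's height over the tangent of half this angle, whatever the lens; pixels are square), "cx", "cy" (the principal point, pixels), "world_from_camera" (4x4, takes a point from camera to world coordinates). Camera axes: x right, y down, z forward; pixel columns grow to the right and rows downward; lengths in m; the calibration is good to about 2 mm. A picture is of the moment at which its call begins. There is no depth.
A pose or a line that the arm cannot do raises robot.IKError and nothing moves.
- job.sign_off(): hands the job in, once; it reports no verdict.
The state is a dict: "t": time; "qpos": joint angles; "qd": joint speeds; "joint_efforts": joint torques, N m; "tool_pos": TCP position; "orientation": TCP orientation; "force": force on the tool from outside, world axes, zero at the start; "wrist_torque": the same for the moment, N m; "gripper_width": opening from 0.0 (shut) to 1.0 (fully open).
Only numpy, scipy, OpenCV 4.12 (cv2) and the standard library are available. Lean on these libraries where they do the work, as an engineer would, in place of code of your own. Each camera call takes 0.05 s, during which the arm holds its last target.

### The job

Closing time at the lending desk: stand each of the four stamps in its own dust tray, the one whose recess has the shape and size of the stamp's foot, flat on the tray's floor with its foot down and all within the rim, and let go of it. Set them down gently rather than dropping them, do not tip any over, and leave the mug where it is.

Things in the scene. Friction and masses are not known exactly. Their poses are not given: they have to be found in the camera images.
- round_stamp_mid (a point): Round pre-inked stamp, black plastic, loose, standing on its foot, about 70 g. 71 mm tall; round foot 46 mm diameter up to 16 mm, tapering to a round grip barrel 36 mm diameter from 24 to 62 mm above its foot, domed top. The point is on its axis, half-way up (35.5 mm above the foot); z up. Stamps, trays and the mug stand mixed among one another in two rows; the x axes of stamps and trays lie within 0.7 rad of the world x axis.
- date_stamp_mid (a point): Steel-framed office date stamp, loose, standing on its foot, about 280 g. 108 mm tall; rectangular foot 74 mm (its x) by 46 mm (its y); black handle on top 62 mm (x) by 30 mm (y), rounded, from 75 to 108 mm above the foot: grip it there, across y. The point is on its vertical centre line, half-way up (54 mm above the foot); z up.
- square_stamp_mid (a point): Small square self-inking stamp, grey cover over a black foot, loose, standing on its foot, about 80 g. 68 mm tall; square foot 38 by 38 mm; grey cover 36 mm (x) by 34 mm (y) from 32 to 68 mm above the foot: grip it there. The point is on its vertical centre line, half-way up (34 mm above the foot); z up.
- line_stamp_mid (a point): Long narrow wooden line stamp, loose, standing on its foot, about 70 g. 60 mm tall; foot 96 mm (its x) by 24 mm (its y); rounded wooden grip strip along its whole length, 19 mm wide (y), from 34 to 60 mm above the foot: grip it there at mid-length, across y. The point is on its vertical centre line, half-way up (30 mm above the foot); z up.
- round_tray: Dust tray of the round stamp: round, 68 mm outside diameter, recess 60 mm diameter (7 mm of play all round its stamp). It is fixed to the desk (non-slip underside). Origin: centre of its underside, on the desk; z up. White plastic, open at the top, grey felt on its floor, which lies 3 mm above the desk; the rim is 4 mm thick and its top 9 mm above the desk. 
- date_tray: Dust tray of the date stamp: the big rectangle, outside 96 mm (its x) by 68 mm (its y), recess 88 by 60 mm. The stamp's x goes along the tray's x, either way round. It is fixed to the desk (non-slip underside). Origin: centre of its underside, on the desk; z up. White plastic, open at the top, grey felt on its floor, which lies 3 mm above the desk; the rim is 4 mm thick and its top 9 mm above the desk. 
- square_tray: Dust tray of the small square stamp: square, outside 60 by 60 mm, recess 52 by 52 mm. The stamp's sides go parallel to the tray's, any way round. It is fixed to the desk (non-slip underside). Origin: centre of its underside, on the desk; z up. White plastic, open at the top, grey felt on its floor, which lies 3 mm above the desk; the rim is 4 mm thick and its top 9 mm above the desk. 
- line_tray: Dust tray of the line stamp: the long narrow one, outside 118 mm (its x) by 46 mm (its y), recess 110 by 38 mm. The stamp's x goes along the tray's x, either way round. It is fixed to the desk (non-slip underside). Origin: centre of its underside, on the desk; z up. White plastic, open at the top, grey felt on its floor, which lies 3 mm above the desk; the rim is 4 mm thick and its top 9 mm above the desk. 
- mug_mid (a point): White empty mug, loose, 85 mm tall, 72 mm across, with a handle at its +y side (reaching to about 65 mm from the axis); stands among the stamps and is to be left alone. The point is on its axis, half-way up; z up.

How it is judged:
By the outcome, as a careful person would: the job done as asked, in the order asked, and still so for the second after the job is handed in, with the robot touching nothing.
It also fails if it takes over 106 s, if anything falls off the work surface, if the arm or the gripper's body presses on something with over 40 N, if the wrist force passes 120 N, or if a joint passes its speed limit or range.

## Working session

There is one attempt and no reset: what is moved stays moved. The work goes in short steps, each a Python script; the robot and the scene stay as the last script left them, time stands still between calls to the robot, and variables do not carry over. Pictures are saved under pics/ and viewed, and the job is handed in when it is done.

```bash
ls; mkdir -p pics; python3 - <<'E'
from workcell import robot,camera
import cv2,numpy as np
o=robot.get_obs();print(o['t'],o['tool_pos'],o['gripper_width'])
for n in("side","top"):
    c=camera(n);cv2.imwrite(f"pics/{n}0.png",c["frame"]);print(n,c["fovy"],c["cx"],c["cy"],np.round(c["world_from_camera"],4).tolist(),[k for k in c])
E
```

```text
pics
0.0 [ 0.23267752 -0.57945538  0.23021578] 0.99801032330569
side 53.77866378105859 244.87407440994613 187.54033064543847 [[-0.7333, -0.4802, 0.4814, 0.09], [-0.6798, 0.5018, -0.5348, 0.5232], [0.0152, -0.7194, -0.6944, 0.7468], [0.0, 0.0, 0.0, 1.0]] ['frame', 'fovy', 'cx', 'cy', 'world_from_camera']
top 50.08650768393782 247.12418007811854 194.6971593677143 [[0.0247, -0.9928, 0.1176, 0.411], [-0.9997, -0.0238, 0.0094, -0.0056], [-0.0066, -0.1177, -0.993, 1.2453], [0.0, 0.0, 0.0, 1.0]] ['frame', 'fovy', 'cx', 'cy', 'world_from_camera']
```

View pics/top0.png

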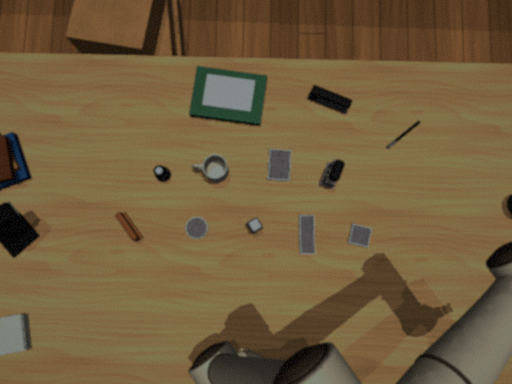

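View pics/side0.png

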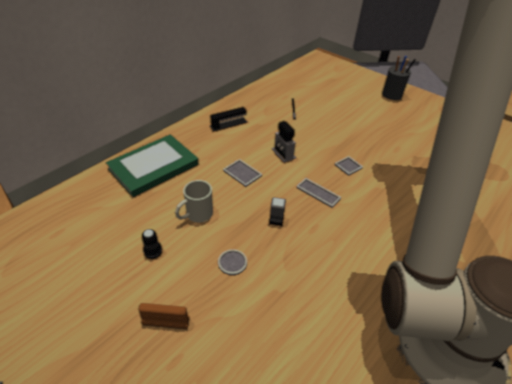

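```bash
python3 - <<'E'
import cv2
a=cv2.imread("pics/top0.png")[140:260,100:390]
b=cv2.imread("pics/side0.png")[90:340,120:380]
cv2.imwrite("pics/topz.png",cv2.resize(a*1,None,fx=2.75,fy=2.75,interpolation=cv2.INTER_CUBIC))
cv2.imwrite("pics/sidez.png",cv2.resize(b,None,fx=2.4,fy=2.4,interpolation=cv2.INTER_CUBIC))
E
```

```text
(no output)
```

View pics/topz.png

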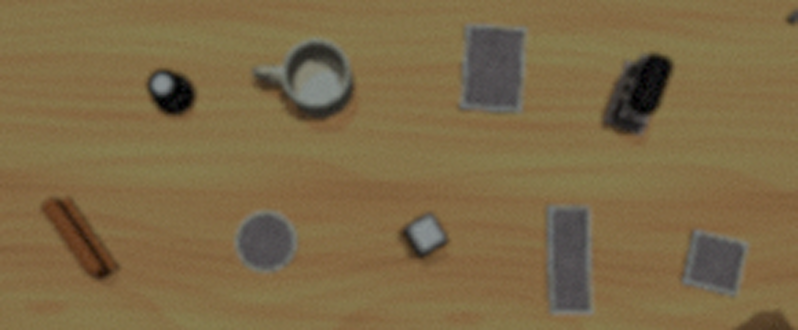

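View pics/sidez.png

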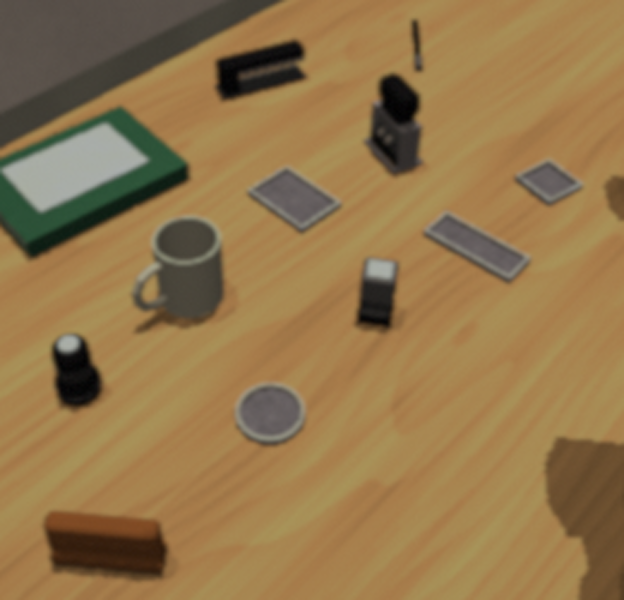

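```bash
python3 - <<'E'
import cv2,numpy as np
a=cv2.imread("pics/top0.png");b=cv2.imread("pics/side0.png")
def z(im,u,v,h=20):
    return cv2.resize(cv2.convertScaleAbs(im[v-h:v+h,u-h:u+h],alpha=1.3),(260,260),interpolation=cv2.INTER_NEAREST)
t=np.hstack([z(a,162,173),z(a,128,226),z(a,333,173)])
t2=np.hstack([z(b,152,243),z(b,164,316,28),z(b,285,140,28)])
cv2.imwrite("pics/zz.png",np.vstack([t,t2]))
t=np.hstack([z(a,255,226),z(b,277,212)])
cv2.imwrite("pics/zz2.png",t)
E
```

```text
(no output)
```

View pics/zz.png

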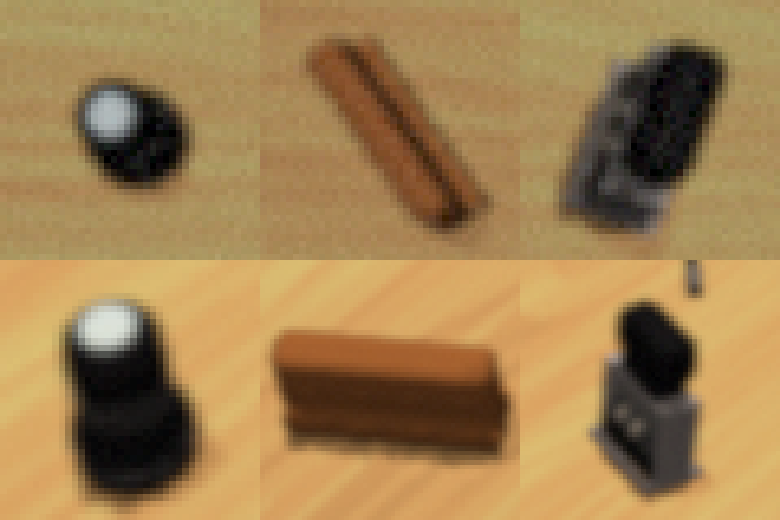

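View pics/zz2.png

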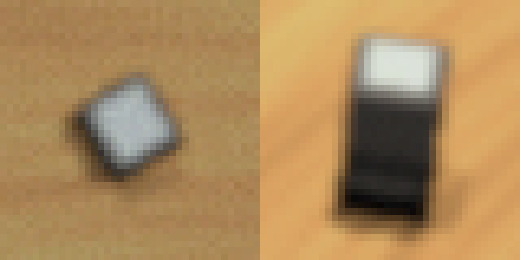

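```bash
cat > vis.py <<'E'
import cv2,numpy as np
def calib(c):
    f=192/np.tan(np.radians(c["fovy"])/2); return f
def cast(c,uv,z):
    uv=np.atleast_2d(uv).astype(float);f=calib(c);T=np.array(c["world_from_camera"])
    d=np.c_[(uv[:,0]-c["cx"])/f,(uv[:,1]-c["cy"])/f,np.ones(len(uv))]@T[:3,:3].T
    return (T[:3,3]+d*((z-T[2,3])/d[:,2])[:,None])[:,:2]
def proj(c,p):
    f=calib(c);T=np.array(c["world_from_camera"]);q=(np.asarray(p)-T[:3,3])@T[:3,:3]
    return np.array([c["cx"]+f*q[0]/q[2],c["cy"]+f*q[1]/q[2]])
S=6
def blob(c,u,v,h,fn):
    "largest contour in window, subpixel by upsampling; fn(bgr float upsampled)->mask"
    im=c["frame"][v-h:v+h,u-h:u+h]
    big=cv2.resize(im,None,fx=S,fy=S,interpolation=cv2.INTER_CUBIC)
    m=fn(big).astype(np.uint8)
    cs,_=cv2.findContours(m,cv2.RETR_EXTERNAL,cv2.CHAIN_APPROX_NONE)
    k=max(cs,key=cv2.contourArea)[:,0,:].astype(float)
    return (k+.5)/S-.5+[u-h,v-h]
def rect(c,k,z):
    w=cast(c,k,z);(x,y),(a,b),t=cv2.minAreaRect((w*1000).astype(np.float32))
    # long-axis angle
    ang=t if a>=b else t+90
    ang=(ang+90)%180-90
    return np.round([x,y,max(a,b),min(a,b),ang],1)
def sat(b): return cv2.cvtColor(b,cv2.COLOR_BGR2HSV)[:,:,1]
def val(b): return cv2.cvtColor(b,cv2.COLOR_BGR2HSV)[:,:,2]
E
cat > m.py <<'E'
from workcell import camera
from vis import *
t,s=camera("top"),camera("side")
tr=dict(round=((197,228),(232,262)),date=((279,165),(242,173)),square=((360,235),(348,166)),line=((307,234),(318,193)))
for n,(a,b) in tr.items():
    for c,p in((t,a),(s,b)):
        h=24 if n!="square" else 17
        k=blob(c,*p,h,lambda g:sat(g)<85)
        print(n,rect(c,k,.009))
for th in(100,120,140):
  for c,p in((t,(255,226)),(s,(277,212))):
    print("sq",th,rect(c,blob(c,*p,18,lambda g:(val(g)>th)&(sat(g)<85)),.068))
  for c,p in((t,(162,173)),(s,(152,243))):
    print("rd",th,rect(c,blob(c,*p,16,lambda g:(val(g)>th)&(sat(g)<85)),.070))
for th in(35,45,55):
  for c,p in((t,(336,170)),(s,(287,131))): 
    print("date",th,rect(c,blob(c,*p,18,lambda g:val(g)<th),.095))
for u,v in((128,226),(122,218),(131,230),(120,230)): print(t["frame"][v,u],s["frame"][306,164],s["frame"][316,164])
E
python3 m.py
```

```text
round [454.9 156.5  70.3  68.9 -88.6]
round [454.6 157.4  70.3  67.8 -46.6]
date [653.  -88.9 101.1  73.   -2.9]
date [653.3 -88.6 102.3  73.4  -2.6]
square [ 443.7 -333.4   64.6   64.6  -12.8]
square [ 443.  -332.2   66.7   63.9   77.3]
line [ 443.6 -175.1  121.1   51.1    1.9]
line [ 443.4 -174.2  121.4   52.3    1.7]
sq 100 [467.7 -18.6  31.2  30.6  32.9]
sq 100 [466.6 -19.7  34.   30.1  32.4]
rd 100 [616.1 265.1  19.1  18.5 -42.5]
rd 100 [619.6 263.6  22.5  22.4 -42.1]
sq 120 [465.8 -18.   25.2  23.5  31.9]
sq 120 [467.3 -20.1  33.4  28.3  30.3]
rd 120 [616.2 265.   16.   15.7 -43.2]
rd 120 [619.6 263.2  21.9  19.7 -25.9]
sq 140 [465.1 -18.5  17.1  16.7  31.4]
sq 140 [467.7 -21.   26.5  25.7 -58.3]
rd 140 [616.4 264.9  11.6   9.4 -42.5]
rd 140 [619.7 262.2  20.4  16.8 -36.4]
date 35 [ 623.7 -239.1   62.5   37.   -20.2]
date 35 [ 616.2 -236.9   96.6   41.3  -50. ]
date 45 [ 614.6 -235.8   83.3   38.7  -20.2]
date 45 [ 616.1 -236.5  100.7   42.9  -50.1]
date 55 [ 613.8 -235.2   87.4   41.   -22.4]
date 55 [ 606.4 -221.8  137.5   50.8  -56.2]
[ 35  63 100] [ 38  76 129] [15 30 54]
[ 37  66 102] [ 38  76 129] [15 30 54]
[31 59 95] [ 38  76 129] [15 30 54]
[ 66 102 132] [ 38  76 129] [15 30 54]
```

```bash
cat >> m.py <<'E'
gr=lambda g:g[:,:,1]/(g[:,:,2]+1.)
for vt in (60,75,85):
  for rt in (.66,.69):
    k=blob(t,128,226,22,lambda g:(gr(g)<rt)&(val(g)>vt)); print("line t",vt,rt,rect(t,k,.057))
for vt in (80,95):
    k=blob(s,164,310,34,lambda g:(gr(g)<.63)&(val(g)>vt)); print("line s",vt,rect(s,k,.057))
obj=dict(sq=(467,-19.3,32,[(38,38,0),(36,34,68)]),date=(621,-238,-20.5,[(74,46,0),(62,30,75),(62,30,108)]),line=(455,353,32,[(96,24,0),(96,19,60)]),rd=(618,264,0,[(46,46,0),(46,46,16),(36,36,62)]))
import sys,json
if len(sys.argv)>1: obj.update(eval(sys.argv[1]))
out=[]
for c,nm in((t,"t"),(s,"s")):
  row=[]
  for n,(x,y,a,ls) in obj.items():
    K=8;u,v=np.round(proj(c,[x/1e3,y/1e3,.04])).astype(int);h=24 if nm=="t" else 30
    K=200/(2*h)
    im=cv2.resize(c["frame"][v-h:v+h,u-h:u+h],(200,200),interpolation=cv2.INTER_CUBIC)
    im=cv2.convertScaleAbs(im,alpha=1.4)
    for L,(lx,ly,z) in enumerate(ls):
      if n=="rd": P=[(lx/2*np.cos(q),ly/2*np.sin(q)) for q in np.linspace(0,6.28,25)]
      else: P=[(sx*lx/2,sy*ly/2) for sx,sy in((1,1),(1,-1),(-1,-1),(-1,1))]
      r=np.radians(a);pts=[]
      for px,py in P:
        w=[(x+px*np.cos(r)-py*np.sin(r))/1e3,(y+px*np.sin(r)+py*np.cos(r))/1e3,z/1e3]
        pts.append((proj(c,w)-[u-h,v-h]+.5)*K)
      cv2.polylines(im,[np.round(pts).astype(np.int32)],True,[(0,255,0),(255,255,0),(255,0,255)][L],1)
    row.append(im)
  out.append(np.hstack(row))
cv2.imwrite(f"pics/{sys.argv[2] if len(sys.argv)>2 else 'ov'}.png",np.vstack(out))
E
python3 m.py|grep "line [ts]"
```

```text
line t 60 0.66 [453.5 347.9  99.2  28.4  37.9]
line t 60 0.69 [453.4 347.9 101.   30.6  38.4]
line t 75 0.66 [452.3 354.3  93.1  17.3  36.7]
line t 75 0.69 [452.  354.6  95.   18.9  36.1]
line t 85 0.66 [453.2 355.7  90.2  16.   36.8]
line t 85 0.69 [452.8 355.9  92.2  17.8  36.1]
line s 80 [452.1 355.   94.   16.7  38.2]
line s 95 [453.  354.8  92.7  15.1  38.1]
```

View pics/ov.png

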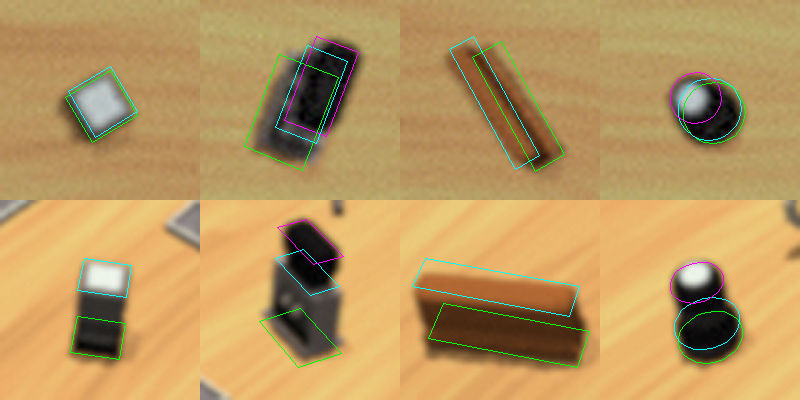

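```bash
python3 m.py "dict(sq=(466.5,-18.5,32,[(38,38,0),(36,34,68)]),date=(618,-239,-21,[(74,46,0),(62,30,75),(62,30,108)]),line=(452.5,355,37.3,[(96,24,0),(96,19,60)]))" ov2 >/dev/null
```

```text
(no output)
```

View pics/ov2.png

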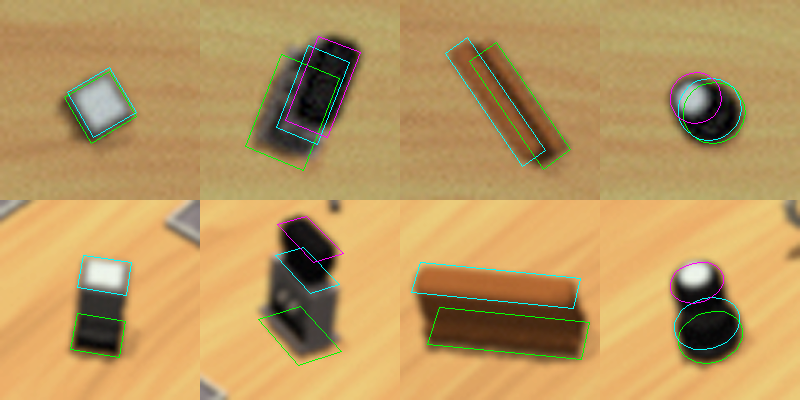

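```bash
cat > act.py <<'E'
from workcell import robot,jaws,camera
import numpy as np
def R(phi): # jaw (y) direction at world angle phi (rad), z down
    y=np.array([np.cos(phi),np.sin(phi),0]);z=np.array([0,0,-1.]);return np.c_[np.cross(y,z),y,z]
def st(tag):
    o=robot.get_obs();print(tag,round(o['t'],2),np.round(o['tool_pos'],4),'F',np.round(o['force'],1),'g',round(o['gripper_width'],3));return o
TZ=.25
def options(px,py,pj,qx,qy,qj,step):
    """pick jaw angle pj, place jaw angle qj (deg), symmetry step; best pair by joint range & least j6 turn"""
    best=None
    for a in range(2):
        for b in range(-4,5):
            p=pj+180*a;q=qj+step*b
            if abs(q-p)>100: continue
            J=robot.solve_ik([px,py,TZ],R(np.radians(p)));K=robot.solve_ik([qx,qy,TZ],R(np.radians(q)))
            if J is None or K is None: continue
            c=abs(J[5]-K[5])+.3*max(abs(J[5]),abs(K[5]))+.2*abs(J[5]-robot.get_obs()['qpos'][5])
            if best is None or c<best[0]: best=(c,p,q,np.round(J,2),np.round(K,2))
    return best
def pick(x,y,z,ph,N):
    Rp=R(np.radians(ph));jaws.move_gripper(1.0)
    robot.reach([x,y,TZ],Rp);robot.move_l([x,y,z+.06],rate=.25);robot.move_l([x,y,z],rate=.08)
    st('at');jaws.move_gripper(0.0,strength=N);st('gripped')
    robot.move_l([x,y,z+.03],rate=.08);robot.move_l([x,y,TZ],rate=.2);st('lifted')
def place(x,y,z,ph,high=TZ):
    Rq=R(np.radians(ph))
    robot.move_l([x,y,high],rate=.22,ori=Rq)
    robot.move_l([x,y,z+.03],rate=.2);robot.move_l([x,y,z+.006],rate=.05);robot.pause(.2)
    f0=st('above')['force'][2]
    h=.006
    while h>.0015:
        h-=.0007;robot.move_l([x,y,z+h],rate=.02)
        if robot.get_obs()['force'][2]-f0>1.5: break
    robot.pause(.1);st('down h=%.4f'%h)
def release(x,y,z):
    jaws.move_gripper(1.0);robot.pause(.2)
    robot.move_l([x,y,z+.06],rate=.1);robot.move_l([x,y,TZ],rate=.3);st('clear')
E
python3 - <<'E'
from act import *
for n,a in dict(sq=(.4667,-.0188,122,.4434,-.3328,-12.8+90,90),date=(.617,-.2395,69,.6532,-.0888,87.2,180),line=(.4515,.3547,127.3,.4435,-.1747,91.8,180),rd=(.618,.264,0,.4548,.157,0,30)).items(): print(n,options(*a))
E
```

```text
sq (np.float64(0.76685373721637), 122, 77.2, array([ 0.31,  0.1 , -0.33,  0.  , -1.14, -1.32]), array([-0.35,  0.25, -0.14,  0.  , -1.18, -1.44]))
date (np.float64(0.8230208318198979), 249, 267.2, array([-0.13,  0.44,  0.14,  0.  , -1.27,  1.33]), array([ 0.11,  0.43,  0.13,  0.  , -1.27,  1.41]))
line (np.float64(1.1589057468450528), 307.3, 271.8, array([ 0.95,  0.29, -0.09,  0.  , -1.19,  1.27]), array([-0.03,  0.12, -0.31,  0.  , -1.15,  1.64]))
rd (np.float64(1.3277654693205725), 0, 0, array([ 0.64,  0.46,  0.17,  0.  , -1.28,  2.5 ]), array([ 0.67,  0.12, -0.3 ,  0.  , -1.15,  2.47]))
```

```bash
python3 - <<'E'
from act import *
pick(.4667,-.0188,.035,122,40)
place(.4434,-.3328,.035,77.2)
import cv2
cv2.imwrite("pics/sq_s.png",camera("side")["frame"][90:290,230:430].repeat(3,0).repeat(3,1))
E
```

```text
at 4.46 [ 0.4672 -0.0187  0.0355] F [ 0.4 -0.8  0.1] g 0.996
gripped 4.98 [ 0.4669 -0.0187  0.0353] F [-0.8  0.8  3.4] g 0.385
lifted 6.58 [ 0.4658 -0.0189  0.2485] F [ 0.4  1.  -0.6] g 0.393
above 10.07 [ 0.4436 -0.3329  0.0413] F [-0.2 -0.6 -1.3] g 0.387
down h=0.0032 11.18 [ 0.4436 -0.3329  0.0384] F [-0.1 -0.9  0. ] g 0.394
```

View pics/sq_s.png

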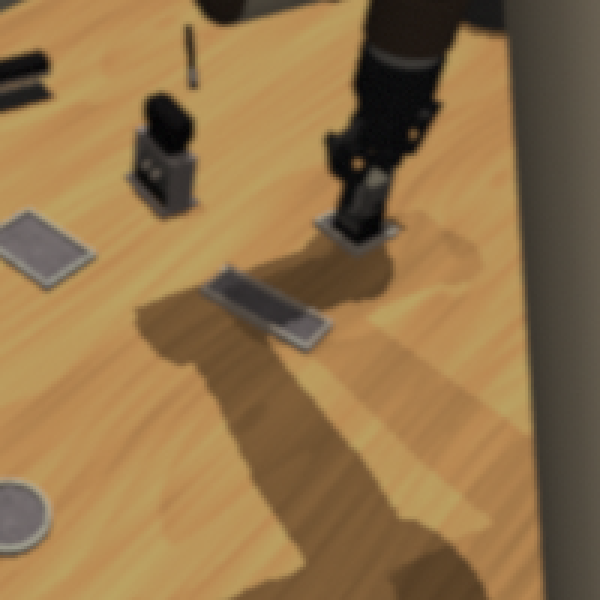

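The square stamp is held in its tray (fingers at about (360,210) in the crop) and touched down at the expected 3 mm height. I'll release it and move on to the date stamp.

```bash
python3 - <<'E'
from act import *
release(.4434,-.3328,.038)
pick(.617,-.2395,.077,249,60)
place(.6532,-.0888,.077,267.2)
import cv2
cv2.imwrite("pics/date_s.png",camera("side")["frame"][90:290,160:400].repeat(3,0).repeat(3,1))
E
```

```text
clear 13.39 [ 0.443  -0.3324  0.2494] F [-0.   0.3 -0.9] g 1.0
at 17.47 [ 0.6175 -0.2396  0.0775] F [-0.  -0.1  0.5] g 0.998
gripped 18.02 [ 0.6172 -0.2397  0.0775] F [ 0.2 -0.5  2.3] g 0.341
lifted 19.41 [ 0.616  -0.2391  0.248 ] F [-0.   0.7 -3.5] g 0.344
above 21.97 [ 0.6529 -0.0892  0.0855] F [-5.6  0.6  9. ] g 0.34
down h=0.0053 22.32 [ 0.6529 -0.0893  0.0854] F [-6.3  0.4 10.5] g 0.338
```

View pics/date_s.png

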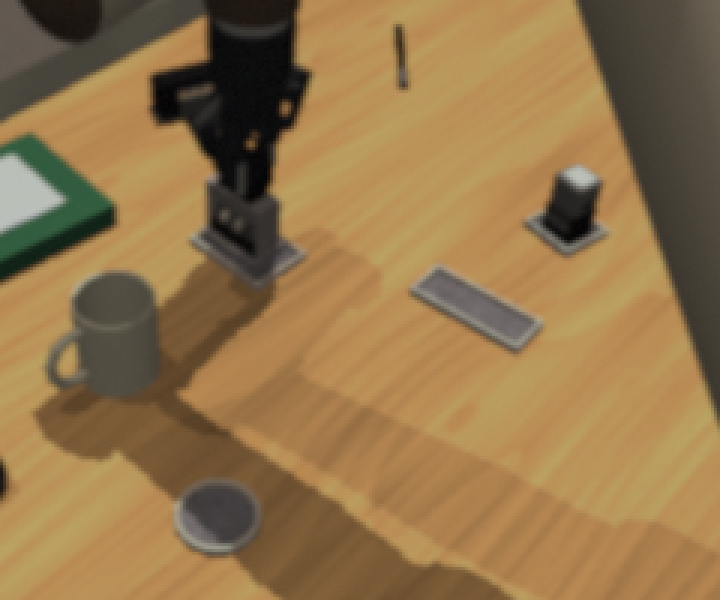

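```bash
python3 - <<'E'
from act import *
robot.move_l([.6532,-.0888,.125],rate=.06);robot.pause(.3);st('up')
import cv2
a=camera("side")["frame"][120:200,190:300];b=camera("top")["frame"][120:200,230:340]
f=lambda i:cv2.resize(cv2.convertScaleAbs(i,alpha=1.5),(396,288),interpolation=cv2.INTER_CUBIC)
cv2.imwrite("pics/date2.png",np.hstack([f(a),f(b)]))
E
```

```text
up 23.52 [ 0.6531 -0.0888  0.1247] F [ 0.3  0.8 -4.4] g 0.342
```

View pics/date2.png

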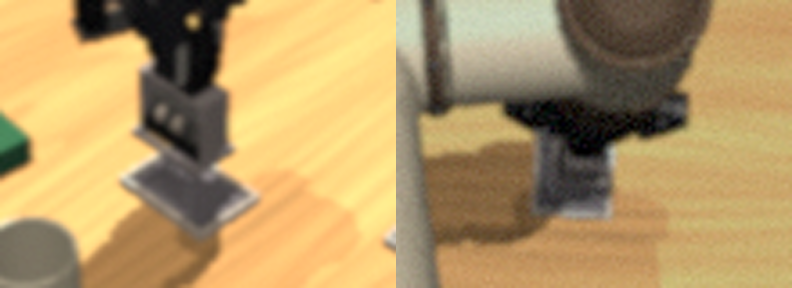

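```bash
python3 - <<'E'
from act import *
from vis import *
c=camera("side")
u0,v0=220,135
i=cv2.resize(cv2.convertScaleAbs(c["frame"][v0:v0+55,u0:u0+50],alpha=1.5),(550,605)[:2],interpolation=cv2.INTER_CUBIC)[:600]
cv2.imwrite("pics/date3.png",i)
for z in(.044,.048,.052):
  print(z,np.round(cast(c,[(226.9,156.9),(254.4,161.7),(247.2,166.4)],z)*1000))
E
```

```text
0.044 [[ 703.  -76.]
 [ 630. -116.]
 [ 631.  -86.]]
0.048 [[ 699.  -73.]
 [ 627. -112.]
 [ 628.  -83.]]
0.052 [[ 696.  -69.]
 [ 624. -108.]
 [ 625.  -79.]]
```

View pics/date3.png

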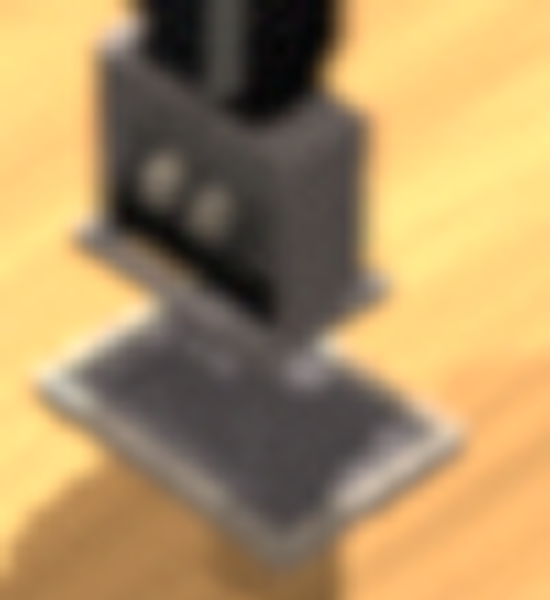

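```bash
cat > fit.py <<'E'
from vis import *
from scipy.optimize import least_squares
def fit(c,pix,pts,yaw):
    def T(p):
        th=p[3];ya=np.radians(yaw)
        Ry=np.array([[np.cos(th),0,np.sin(th)],[0,1,0],[-np.sin(th),0,np.cos(th)]])
        Rz=np.array([[np.cos(ya),-np.sin(ya),0],[np.sin(ya),np.cos(ya),0],[0,0,1]])
        return p[:3]+np.array(pts)/1e3@(Rz@Ry).T
    r=least_squares(lambda p:np.concatenate([proj(c,w) for w in T(p)])-np.ravel(pix),[.65,-.09,.05,0])
    return r,T(r.x)
E
python3 - <<'E'
from fit import *
from act import camera
c=camera("side")
px=np.array([(78,238),(388,290),(285,348)])/11+[220-.45,135-.45]
pts=[(37,23,0),(-37,-23,0),(-37,23,0)]
for yaw in(-6,-2.8,0):
  r,W=fit(c,px,pts,yaw);print(yaw,np.round(r.x[:3]*1000,1),np.degrees(r.x[3]).round(1),np.round(r.fun,2),np.round(W*1000))
E
```

```text
-6 [ 678.7 -112.9   31.1] 4.8 [ 0.92 -0.08  0.8  -0.65 -1.67  0.71] [[ 718.  -94.   28.]
 [ 640. -132.   34.]
 [ 644.  -86.   34.]]
-2.8 [ 690.8 -124.9   17.2] 2.3 [ 0.68 -0.04  0.49 -0.81 -1.13  0.83] [[ 729. -104.   16.]
 [ 653. -146.   19.]
 [ 655. -100.   19.]]
0 [ 700.6 -134.6    6. ] -0.1 [ 0.51 -0.01  0.2  -0.94 -0.69  0.93] [[ 738. -112.    6.]
 [ 664. -158.    6.]
 [ 664. -112.    6.]]
```

```bash
cat > fit2.py <<'E'
from vis import *
from scipy.optimize import least_squares
def fit2(c,pix,pts,G,yaw,hg,fy=False,p0=(0,0,0)):
    def T(p):
        th=p[1];ya=np.radians(yaw+(p[2] if fy else 0))
        Ry=np.array([[np.cos(th),0,np.sin(th)],[0,1,0],[-np.sin(th),0,np.cos(th)]])
        Rz=np.array([[np.cos(ya),-np.sin(ya),0],[np.sin(ya),np.cos(ya),0],[0,0,1]])
        return np.array(G)+((np.array(pts)-[p[0],0,hg])/1e3)@(Rz@Ry).T
    r=least_squares(lambda p:np.concatenate([proj(c,w) for w in T(p)])-np.ravel(pix),p0,x_scale=[5,.1,3])
    return r,T(r.x)
E
python3 - <<'E'
from fit2 import *
from act import camera
c=camera("side")
px=np.array([(78,238),(388,290),(285,348)])/11+[220-.45,135-.45]
pts=[(37,23,0),(-37,-23,0),(-37,23,0)]
for fy in(0,1):
 for hg in (92,96.5):
  r,W=fit2(c,px,pts,[.6531,-.0888,.1437],-2.8,hg,fy);print(fy,r.x[0].round(1),np.degrees(r.x[1]).round(1),r.x[2].round(1),np.round(r.fun,2),np.round(W*1000).tolist())
E
```

```text
0 -13.6 3.5 0.0 [-0.89  1.26  0.36  0.28 -1.86  2.32] [[699.0, -68.0, 49.0], [623.0, -110.0, 53.0], [625.0, -64.0, 53.0]]
0 -15.0 2.8 0.0 [-1.39  1.98 -0.25  1.23 -2.44  3.26] [[701.0, -68.0, 45.0], [625.0, -110.0, 48.0], [627.0, -65.0, 48.0]]
1 -11.8 2.2 2.3 [-1.21  1.34  0.33  0.06 -1.4   2.39] [[699.0, -66.0, 50.0], [624.0, -112.0, 53.0], [625.0, -66.0, 53.0]]
1 -13.1 1.6 2.6 [-1.73  2.16 -0.26  0.98 -1.91  3.34] [[701.0, -66.0, 46.0], [626.0, -112.0, 48.0], [627.0, -66.0, 48.0]]
```

```bash
python3 - <<'E'
from act import *
x,y=.6445,-.0888
robot.move_l([x,y,.125],rate=.05);robot.move_l([x,y,.091],rate=.06);robot.pause(.2);f0=st('above')['force']
z=.091
while z>.079:
    z-=.0008;robot.move_l([x,y,z],rate=.02);f=robot.get_obs()['force']-f0
    if f[2]>2: break
st('down %.4f'%z);print(f)
import cv2
c=camera("side")["frame"];u0,v0=215,125
cv2.imwrite("pics/date4.png",cv2.resize(cv2.convertScaleAbs(c[v0:v0+60,u0:u0+60],alpha=1.4),(600,600),interpolation=cv2.INTER_CUBIC))
E
```

```text
above 25.02 [ 0.6448 -0.0888  0.0915] F [ 0.   0.5 -4.1] g 0.34
down 0.0798 28.52 [ 0.6447 -0.0888  0.0802] F [-0.2  0.9 -1. ] g 0.343
[-0.1765012  0.4693172  3.0926934]
```

View pics/date4.png

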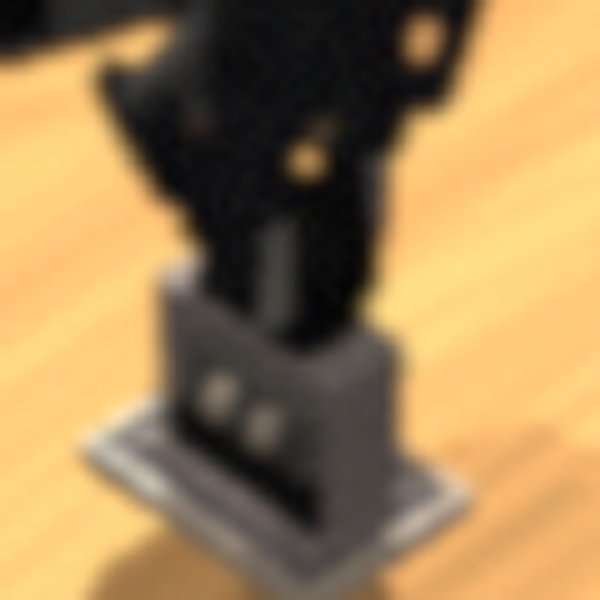

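Contact is now at 3 mm above the desk height, so the stamp is on the tray floor, with the tray rim visible all round the foot. Releasing.

```bash
python3 - <<'E'
from act import *
release(.6445,-.0888,.080)
pick(.4515,.3547,.033,307.3,40)
import cv2
f=lambda i,u,v,w:cv2.resize(cv2.convertScaleAbs(i[v:v+w,u:u+w],alpha=1.4),(390,390),interpolation=cv2.INTER_CUBIC)
s=camera("side")["frame"];t=camera("top")["frame"]
cv2.imwrite("pics/l1.png",np.hstack([f(s,215,125,60),f(s,80,200,150)]))
E
```

```text
clear 30.62 [ 0.6444 -0.0886  0.2502] F [-0.6  0.2 -1.4] g 0.998
at 34.27 [0.4518 0.3551 0.0334] F [-0.2  0.4 -1.3] g 1.001
gripped 34.89 [0.4517 0.3549 0.0333] F [-0.1 -0.1  1.6] g 0.215
lifted 36.5 [0.4508 0.3541 0.2484] F [-0.3  0.9 -0.6] g 0.21
```

View pics/l1.png

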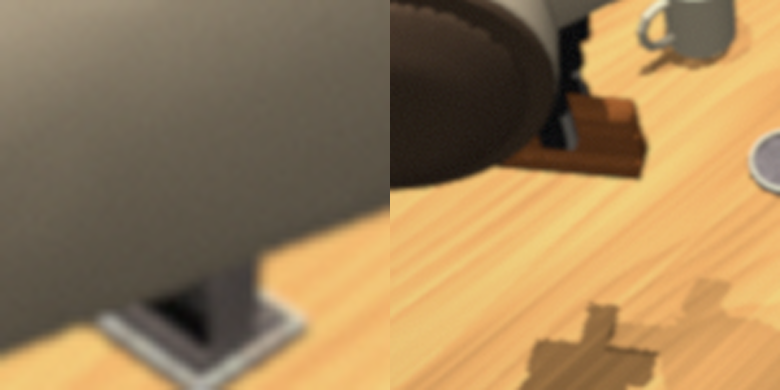

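The line stamp is gripped level (18 mm wide, as specified). I'll carry it over its tray and check before lowering.

```bash
python3 - <<'E'
from act import *
x,y=.4435,-.1747
robot.move_l([x,y,.25],rate=.22,ori=R(np.radians(271.8)))
robot.move_l([x,y,.053],rate=.15);robot.pause(.3);st('a')
import cv2
s=camera("side")["frame"];u,v=285,150
cv2.imwrite("pics/l2.png",cv2.resize(cv2.convertScaleAbs(s[v:v+60,u:u+70],alpha=1.4),(700,600),interpolation=cv2.INTER_CUBIC))
E
```

```text
a 40.92 [ 0.4437 -0.1747  0.0534] F [ 0.2 -0.4 -0.8] g 0.214
```

View pics/l2.png

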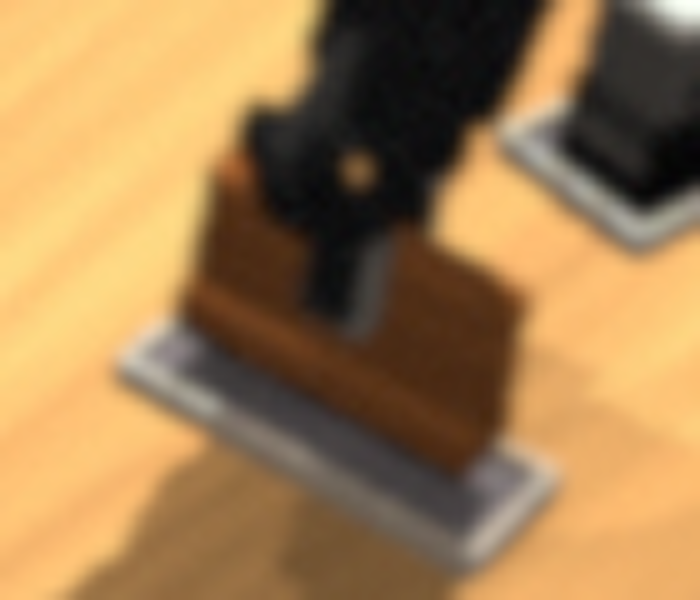

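```bash
python3 - <<'E'
from act import *
from vis import cast
c=camera("side")
p=np.array([(185,308),(462,476)])/10+[285-.45,150-.45]
w=cast(c,p,.0205)*1000;print(w,np.hypot(*(w[0]-w[1])))
E
```

```text
[[ 494.60599047 -171.42665875]
 [ 400.26956855 -169.37491146]] 94.35873126755614
```

The visible brown edge sits just above the dark rubber of the foot; corrected for that height, the stamp is centred in its tray within about 2 mm. Lowering.

```bash
python3 - <<'E'
from act import *
x,y=.4435,-.1747
place(x,y,.033,271.8,high=.0534)
import cv2
s=camera("side")["frame"];u,v=285,150
cv2.imwrite("pics/l3.png",cv2.resize(cv2.convertScaleAbs(s[v:v+60,u:u+70],alpha=1.4),(700,600),interpolation=cv2.INTER_CUBIC))
E
```

```text
above 42.36 [ 0.4437 -0.1747  0.0393] F [-0.1 -0.1 -0.6] g 0.219
down h=0.0025 43.71 [ 0.4436 -0.1747  0.0362] F [-1.5  1.2  5.8] g 0.217
```

View pics/l3.png

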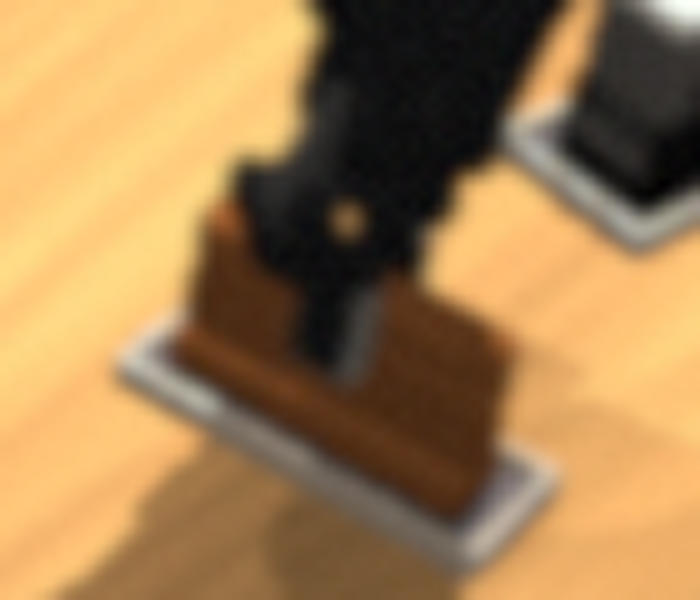

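The line stamp stands inside the rim on all sides, touching at floor height. Next I'll release it and fetch the round stamp.

```bash
python3 - <<'E'
from act import *
release(.4435,-.1747,.036)
print(options(.618,.264,315,.4548,.157,315,15))
pick(.618,.264,.027,315,40)
x,y=.4547,.157
robot.move_l([x,y,.25],rate=.22);robot.move_l([x,y,.047],rate=.15);robot.pause(.3);st('a')
import cv2
s=camera("side")["frame"];u,v=200,220
cv2.imwrite("pics/r1.png",cv2.resize(cv2.convertScaleAbs(s[v:v+60,u:u+70],alpha=1.4),(700,600),interpolation=cv2.INTER_CUBIC))
E
```

```text
clear 46.04 [ 0.4429 -0.1744  0.2492] F [-0.7  0.3 -0.8] g 0.998
(np.float64(0.5562205564627959), 315, 315, array([ 0.64,  0.46,  0.17,  0.  , -1.28,  1.71]), array([ 0.67,  0.12, -0.3 ,  0.  , -1.15,  1.69]))
at 49.68 [0.6184 0.2642 0.0273] F [ 0.2 -0.3 -0.4] g 1.002
gripped 50.2 [0.6184 0.2643 0.0277] F [0.2 0.2 2.5] g 0.405
lifted 51.84 [0.6173 0.2637 0.2482] F [-0.3  1.1 -0.1] g 0.407
a 54.67 [0.4549 0.1571 0.0474] F [-0.  -0.2 -0.1] g 0.406
```

View pics/r1.png

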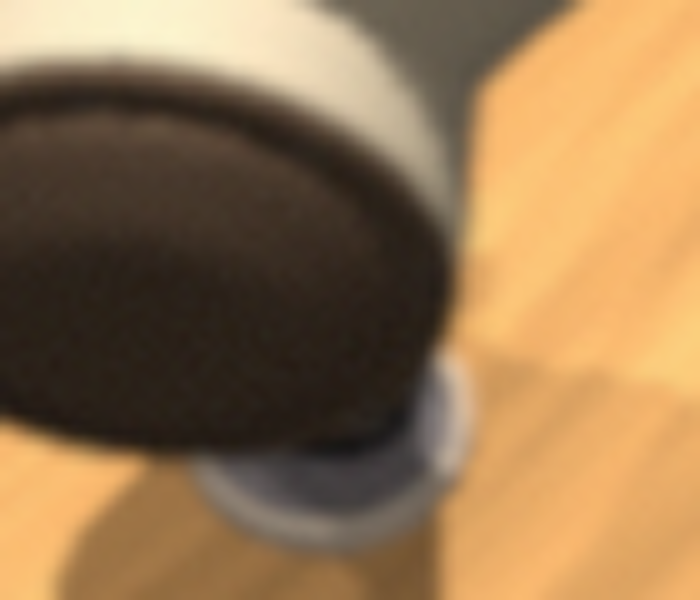

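The elbow hides most of the view, though the foot and rim show at about (400,430). The grip width matches the barrel diameter, so I'll lower and use the contact height as the check.

```bash
python3 - <<'E'
from act import *
place(.4547,.157,.027,315,high=.047)
import cv2
s=camera("side")["frame"];u,v=200,220
cv2.imwrite("pics/r2.png",cv2.resize(cv2.convertScaleAbs(s[v:v+60,u:u+70],alpha=1.4),(350,300),interpolation=cv2.INTER_CUBIC))
E
```

```text
above 56.06 [0.4549 0.1572 0.0333] F [ 0.   0.2 -0.5] g 0.409
down h=0.0032 57.16 [0.4548 0.157  0.0305] F [-1.  -1.2  5.9] g 0.408
```

View pics/r2.png

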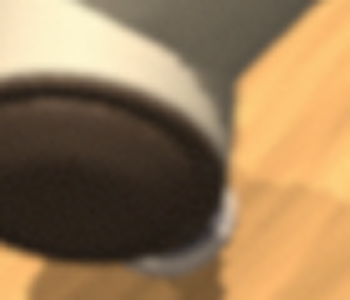

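Contact came at floor height (3 mm), with the tray edge just showing at (230,210). Release, move the arm clear and look at everything.

```bash
python3 - <<'E'
from act import *
import cv2
release(.4547,.157,.030)
robot.goto_joints([-1.1,0.2,-.1,0,-1.194,-0.259]);st('home')
f=lambda i,u,v,w:cv2.resize(cv2.convertScaleAbs(i[v:v+w,u:u+w],alpha=1.4),(395,290),interpolation=cv2.INTER_CUBIC) 
g=lambda i,u,v:cv2.resize(cv2.convertScaleAbs(i[v-22:v+22,u-30:u+30],alpha=1.4),(395,290),interpolation=cv2.INTER_CUBIC)
s=camera("side")["frame"];t=camera("top")["frame"]
cv2.imwrite("pics/fs.png",np.vstack([np.hstack([g(s,232,254),g(s,242,165)]),np.hstack([g(s,348,158),g(s,318,186)])]))
cv2.imwrite("pics/ft.png",np.vstack([np.hstack([g(t,197,228),g(t,279,165)]),np.hstack([g(t,360,235),g(t,307,234)])]))
cv2.imwrite("pics/fall.png",s);cv2.imwrite("pics/fallt.png",t)
E
```

```text
clear 59.39 [0.4541 0.1568 0.2492] F [-1.2  0.5 -0. ] g 1.001
home 62.18 [ 0.1023 -0.5518  0.2928] F [-0.  -0.3  0.4] g 1.004
```

View pics/fs.png

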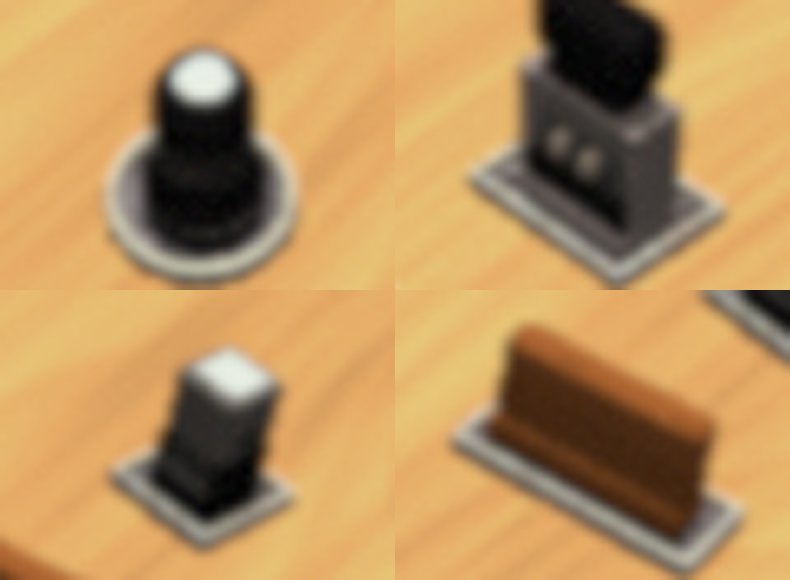

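View pics/ft.png

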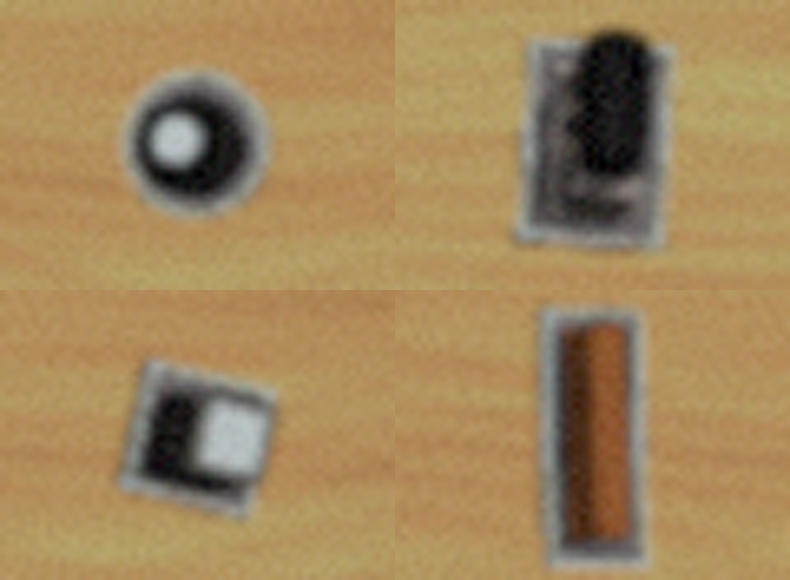

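View pics/fallt.png

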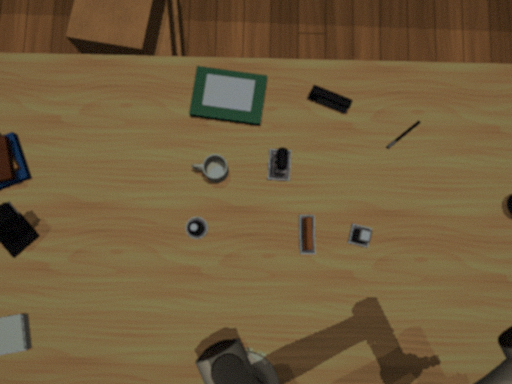

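```bash
python3 - <<'E'
import cv2,numpy as np
s=cv2.imread("pics/fall.png");t=cv2.imread("pics/fallt.png")
g=lambda i,u,v:cv2.resize(cv2.convertScaleAbs(i[v-20:v+20,u-20:u+20],alpha=1.7),(400,400),interpolation=cv2.INTER_CUBIC)
cv2.imwrite("pics/dz.png",np.hstack([g(s,242,168),g(t,279,165)]))
E
```

```text
(no output)
```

View pics/dz.png

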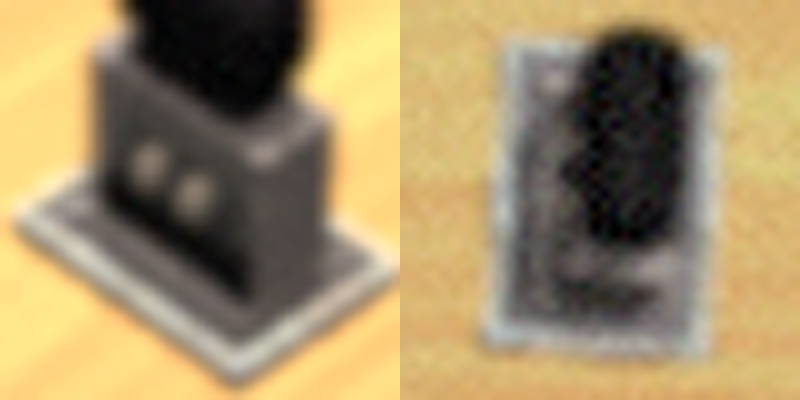

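The date stamp's foot lies within its tray, with the white rim unbroken on all the sides I can see (left panel corners at about (20,220), (240,370) and (385,265)). The mug is still at (215,168). Signing off.

```bash
python3 - <<'E'
from act import *
st('end');job.sign_off()
E
```

```text
end 62.28 [ 0.1023 -0.5518  0.2928] F [-0.7  0.1  0. ] g 1.001Traceback (most recent call last):
  File "<stdin>", line 2, in <module>
NameError: name 'job' is not defined
```

```bash
python3 -c "
from workcell import job
print(job.sign_off())"
```

```text
the job is handed in; nothing more can be done
None
```

All four stamps now stand upright in their own trays, and I handed the job in at about 62 s of the 106 s allowed. In the final pictures each foot is inside its rim, the mug has not moved, and the gripper is well clear. Every stamp touched down at the height of the tray floor, about 3 mm above the desk, before I let go.

- **Date stamp:** I gripped it roughly 10 mm off-centre because I misjudged its position. On the first lowering its foot touched the tray rim, with about 10 N upward force. I lifted it, measured the offset from the side picture, shifted 9 mm and set it down flat. The fit for that offset left errors of 1–3 pixels, but the floor-height contact and the final pictures agree with it.
- **Round stamp:** the arm hid it from the side camera while I set it down. I relied on the contact height then, and the final pictures show it inside its rim.

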